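Get the rolling pin out and chock it on the sloping pastry board

ROBOT

A 7-joint arm with a two-finger parallel gripper is mounted at the origin on a cart in front of the work surface, level with it; the furniture and walls round the work are solid. World frame = base frame: x ahead of the robot, y to its left, z up, the work surface at z = 0. Lengths are in m, angles in rad, forces in N, time in s.
With the tool pointing down it reaches from about 0.425 to 0.925 m from the base axis. Payload 6.8 kg.
Tool frame: the origin (TCP) lies midway between the tips of the shut fingers; the grasp point (between the pads) lies 19 mm behind it (grip_point_offset is the z of the grasp point in the tool frame, in m); z points along the fingers, y is the line along which they close (so a half turn about z gives the same grasp; the last joint's range is limited). The gripper opens to 85 mm and grips with 20 to 120 N. Pads are 22 mm wide; open, the fingers measure 114 mm over their backs; the gripper's body (76 mm by 85 mm) begins 54 mm behind the grasp point. The pads swing forward as they close: fully open they stand 13 mm farther back than shut.
Start: joints at [-1.242, 0.477, 0.022, 1.555, -0.011, 1.109, -0.083], TCP at [0.286, 0.612, 0.231] pointing down, gripper open.
Joint ranges: [-2.96, 2.96], [-0.34, 2.1], [-1.41, 1.46], [0.24, 2.44], [-1.37, 4.51], [0.17, 1.92], [-2.96, 2.96]. Speed limits (rad/s): [2.39, 2.39, 3.14, 3.14, 3.14, 3.14, 3.14].

INTERFACE

Orientations are given as a rotation vector (axis times angle).
In Python, from bench import get_obs, grab_frame, calibration, hand_in, grip_point_offset gives the robot as it stands.
- The arm moves only by the shell command python3 -m pendant 'ROWS' [OPENING] [FORCE]. ROWS is a JSON object of lists of equal length, an entry for each row: "translation": the shift along the world's x, y, z in units of 25 mm (1.0 is 25 mm), a list of three; "delta_rot": the turn, a rotation vector about the world's x, y, z in units of 5 degrees (1.0 is 5 degrees), a list of three. In form: {"translation": [[dx, dy, dz], ...], "delta_rot": [[rx, ry, rz], ...]}. A call has 1 to 12 rows; each row is the pose to reach, as a shift and turn from the pose commanded when the call began; what a row does not reach only later rows make up. A row lasts 1/8 s, in which the tool goes at most 62.5 mm and 10.7 degrees, less where a joint would pass 70% of its speed; a pose out of reach is approached as far as the arm can. A call with a gripper value outside its range is refused whole. OPENING is the opening, from 0 (shut) to 1 (fully open), set as the call begins (- or left out, the last holds). The fingers move at their own pace and stop on an object; FORCE is the grip in N (left out, the last holds). Time passes only in rows, so rows that repeat a pose let the fingers close. It gives the time, the measured TCP pose, the force, the opening and the grip force at its end, in the units of the state.
- get_obs(): the state, without advancing time (a new reading comes with each control period).
- grab_frame(name): name is "scene" or "top" or "wrist"; returns (picture, depth): 384x512x3 uint8, red, green, blue; 384x512 float32, m along the optical axis (not along the pixel's ray), 0 where there is no reading.
- calibration(name): a dict with "K" (3x3 intrinsics, pixels), "rvec" (rotation vector, rad) and "tvec" (3), from world to camera coordinates, as OpenCV has them. Camera axes: x right, y down, z forward; pixel columns grow to the right and rows downward; lengths in m; the calibration is good to about 2 mm. A picture is of the moment at which its call begins: read the wrist's pose just before it. calibration takes no time and is no camera call; for the wrist camera it gives the pose at the moment of the call.
- hand_in(): hands the job in; it is judged then, once.
The state is a dict: "clock": time; "joints": joint angles; "qvel": joint speeds; "tau": joint torques, N m; "tcp_pos": TCP position; "orientation": TCP orientation; "contact_force": force on the tool from outside, world axes, zero at the start; "moment": the same for the moment, N m; "grip_width": finger opening in m; "gripper_force": force on a finger pad.
Only numpy, scipy, OpenCV 4.12 (cv2) and the standard library are available. Lean on these libraries where they do the work, as an engineer would, in place of code of your own. Each camera call takes 0.05 s, during which the arm holds its last target. There are 200 camera calls.

TASK

Draw out the rolling pin whose handle sticks out from under the low shelf and let it lie on the worktop, wholly clear of the shelf. Then stand the wooden chock on the sloping pastry board with its wedge feet pointing up the slope, and only after that pick the pin up around its barrel and lay it across the board on the uphill side of the chock, centred and lowered gently right up against both wedges, so that it stays put when you let go. Leave the other things where they are.

Things in the scene. Friction and masses are not known exactly. Their poses are not given: they have to be found in the camera images.
- rolling_pin: Wooden rolling pin, 200 mm long: barrel 100 long, 44 across; at each end a darker handle 50 long, 22 across. About 0.32 kg. Origin at its middle, on its axis (22 mm above what it lies on); x runs along the pin, y and z turn with it. At the start it lies under the low shelf; its last 65 to 80 mm, on its -x side, stick out at the front. It rolls freely: unchocked it rolls off the pastry board.
- pin_end_a (a point): Tip of the rolling pin's handle on its -x side, on the axis, 100 mm from its middle: the end that sticks out at the start.
- pin_end_b (a point): Tip of the rolling pin's other handle (+x side), under the shelf at the start.
- chock: Dark wooden chock, 0.16 kg, lying flat: grip bar 110 mm (y), 16 thick (x), 22 high, origin under its middle, z up. Two wedge feet reach from it to +x, 28 wide, 16 high, 54 mm free between them (room for a finger), sloping 45 degrees to noses at x = 56. A pin resting on both wedges has its axis at x = 68 to 69, 22 above the underside, 38 mm between barrel and bar. Grip it across the bar.
- pastry_board: Pastry board, pale wood, fixed, 220 mm (x) by 240 (y), no rim. Its flat top slopes by 6 degrees (0.105 rad), rising along +x (away from the robot); 32 mm above the worktop at the middle, 20 at the front edge, 43 at the rear. Origin on the worktop under the middle; x, y axes level, z up. It may stand left or right, the low shelf on the other side.
- low_shelf: Low shelf, pale wood, fixed: a board 140 mm deep (x), 220 wide (y), 14 thick, on two side panels 14 thick; 58 mm free height below it, top at 72, open at front and rear. Origin on the worktop under the middle of its front edge; x points into the shelf, away from the robot. A tea box and a sugar jar stand on it.
- tea_box: Bystander: card box 58 x 69 x 78 mm high on the low shelf. Origin under its middle.
- sugar_jar: Bystander: low glass jar with white lid, 67 mm across, 70 mm high, on the low shelf. Origin under its middle.
- salt_mill: Bystander: turned wooden mill, 58 mm across, 170 mm high, at the back between shelf and board. Origin under its middle.
- honey_jar: Bystander: honey jar with black lid, 63 mm across, 94 mm high, between shelf and board, in front of the mill. Origin under its middle.
- mug: Bystander: spotted mug, 82 mm across, 91 mm high, on the left of the worktop. Origin under it.
- cocoa_tin: Bystander: upright tin, 61 mm across, 104 mm high, on the right of the worktop. Origin under its middle.
Mind the look-alikes: they are no part of the job. Leave any turquoise look-alike of the rolling_pin alone. Several things have the shape of the chock; the one meant has the colours described above.

How it is judged:
On the way, in this order (a step that is already met when the one before it is completed fails the run):
1. the rolling pin lies on the worktop, clear of the low shelf, let go and at rest (x of each of pin_end_a, pin_end_b in the frame of low_shelf below 0.006 m and height (world z) of rolling_pin below 0.03 m and contact force between the fingers and rolling_pin below 0.05 N and linear speed of rolling_pin below 0.02 m/s), for 0.3 s.
2. the chock stands on the pastry board, feet uphill, let go, while the pin still lies on the worktop (x of chock in the frame of pastry_board between -0.102 and 0.05 m and y of chock in the frame of pastry_board between -0.065 and 0.065 m and z of chock in the frame of pastry_board between 0.012 and 0.045 m and angle between the x axis of chock and the x axis of pastry_board, either way round below 0.3 rad and angle between chock's own z axis and vertical below 0.2 rad and contact force between the fingers and chock below 0.05 N and linear speed of chock below 0.02 m/s and height (world z) of rolling_pin below 0.03 m and contact force between the fingers and rolling_pin below 0.05 N), for 0.2 s.
At the end, for the whole second after the job is handed in: The chock stands on the pastry board (whole on it, upright to the board, feet uphill within 0.3 rad), the pin lies across the board (within 0.25 rad) on the uphill side of the chock and rests against its wedges, centred within 30 mm; both let go and at rest (x of chock in the frame of pastry_board between -0.102 and 0.05 m and y of chock in the frame of pastry_board between -0.065 and 0.065 m and z of chock in the frame of pastry_board between 0.012 and 0.045 m and angle between the x axis of chock and the x axis of pastry_board, either way round below 0.3 rad and angle between chock's own z axis and vertical below 0.2 rad and x of rolling_pin in the frame of pastry_board between -0.05 and 0.1 m and y of rolling_pin in the frame of pastry_board between -0.07 and 0.07 m and z of rolling_pin in the frame of pastry_board between 0.043 and 0.072 m and angle between the x axis of rolling_pin and the y axis of pastry_board, either way round below 0.25 rad and x of rolling_pin in the frame of chock between 0.055 and 0.08 m and y of rolling_pin in the frame of chock between -0.03 and 0.03 m and contact force between rolling_pin and chock above 0.05 N and contact force between the fingers and rolling_pin below 0.05 N and linear speed of each of rolling_pin, chock below 0.02 m/s and contact force between the fingers and chock below 0.05 N and angular speed of rolling_pin below 0.5 rad/s); the robot touches nothing.
It fails at once if the pin is let go on the board and rolls more than about 10 mm before it is stopped, or is dropped there (more than about 6 mm) (contact force between the fingers and rolling_pin below 0.02 N and height (world z) of rolling_pin above 0.036 m and horizontal distance between rolling_pin and pastry_board below 0.2 m and (angular speed of rolling_pin above 6 rad/s or linear speed of rolling_pin above 0.35 m/s)).
It fails at once if the pin is lifted off the worktop by a handle instead of its barrel (contact force between the fingers and rolling_pin above 0.5 N and height (world z) of rolling_pin above 0.06 m and distance between the grasp point and rolling_pin above 0.06 m).
It fails at once if a bystander is moved by more than 30 mm or tipped (distance of any of tea_box, sugar_jar, salt_mill, honey_jar, mug, cocoa_tin from where it was at the start of the episode above 0.03 m or angle between any of tea_box, sugar_jar, salt_mill, honey_jar, mug, cocoa_tin's own z axis and vertical above 0.4 rad).
It also fails if it takes over 72 s, if anything falls off the work surface, if the arm or the gripper's body presses on something with over 40 N, if the wrist force passes 120 N, or if a joint passes its speed limit or range.

## Working session

There is one attempt and no reset: what is moved stays moved. The work goes in short steps, Python scripts to look and compute and a shell command to move; the robot and the scene stay as the last step left them, time stands still between calls to the robot, and variables do not carry over. Pictures are saved under pics/ and viewed, at most 10 in all, crops included, and the job is handed in when it is done.

```bash
mkdir -p pics; ls
cat > h.py <<'E'
import numpy as np, cv2
from bench import *
def snap(name):
    c=calibration(name); p,d=grab_frame(name); return p,d,c
def save(p,f,s=1):
    cv2.imwrite(f,cv2.resize(cv2.cvtColor(p,cv2.COLOR_RGB2BGR),None,fx=s,fy=s,interpolation=cv2.INTER_CUBIC))
def cam(c):
    R=cv2.Rodrigues(np.array(c["rvec"],float))[0]; t=np.array(c["tvec"],float).ravel(); return R,t,np.array(c["K"],float)
def ray(c,u,v,z):
    R,t,K=cam(c); o=-R.T@t; d=R.T@np.linalg.inv(K)@np.array([u,v,1.]); return o+d*(z-o[2])/d[2]
def pts(d,c):
    R,t,K=cam(c); v,u=np.mgrid[:d.shape[0],:d.shape[1]]
    X=np.stack([(u-K[0,2])/K[0,0]*d,(v-K[1,2])/K[1,1]*d,d],-1); return (X-t)@R
E
python3 - <<'E'
from h import *
a,da,ca=snap("scene"); b,db,cb=snap("top")
save(a,"pics/scene.png",1.5); save(b,"pics/top.png",1.5)
np.savez("s0.npz",a=a,da=da,b=b,db=db)
o=get_obs(); print({k:np.round(v,3) for k,v in o.items()}, grip_point_offset)
E
```

```text
pics
{'clock': np.float64(0.1), 'joints': array([-1.242,  0.478,  0.022,  1.556, -0.011,  1.109, -0.083]), 'qvel': array([ 0.   , -0.001,  0.001, -0.003,  0.   ,  0.001, -0.001]), 'tau': array([ 5.0000e-03, -5.9776e+01,  1.6140e+00, -2.8196e+01,  1.3000e-02,
        5.0000e-03,  0.0000e+00]), 'tcp_pos': array([0.285, 0.611, 0.23 ]), 'orientation': array([-6.810e-01, -3.067e+00,  3.000e-03]), 'contact_force': array([-0.92 ,  0.012,  0.081]), 'moment': array([-0.026,  0.037,  0.027]), 'gripper_force': np.float64(0.0), 'grip_width': np.float64(0.085)} -0.0187
```

View pics/scene.png

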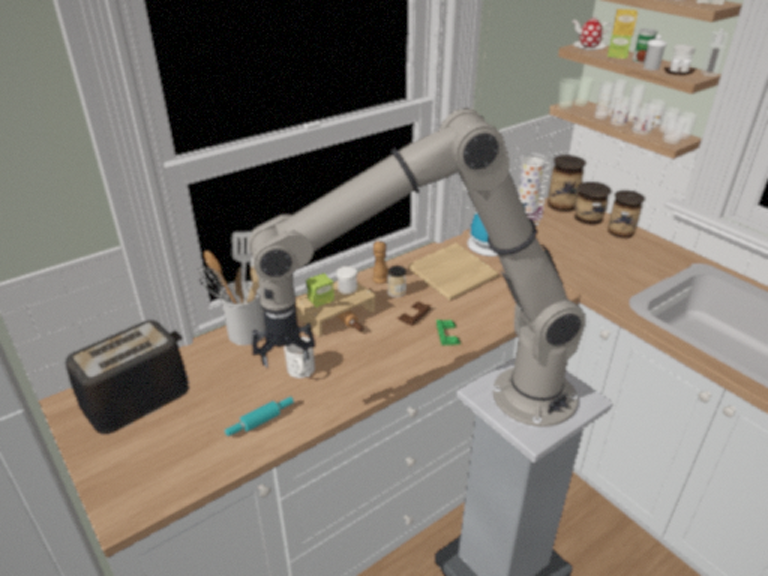

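View pics/top.png

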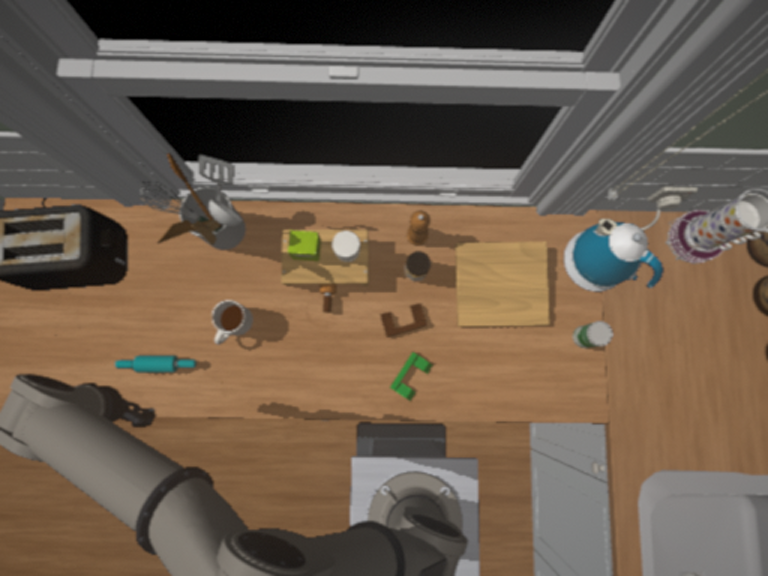

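The pictures at 1.5x show the following:
- **Shelf:** on the left, top view (325,258). The pin's dark handle sticks out at (327,298).
- **Board:** on the right, (502,285).
- **Chock candidates:** dark brown (404,321) and green (410,376). The brown one fits "dark wooden".
- **Pin candidates:** the wooden handle under the shelf (327,298) and a turquoise one (155,364), which is the look-alike.

I'll confirm in a crop and measure.

```bash
cat > m0.py <<'E'
from h import *
f=np.load("s0.npz"); b=f["b"]; db=f["db"]; c=calibration("top")
save(b[145:275,175:380],"pics/crop.png",3.8)
P=pts(db,c); hsv=cv2.cvtColor(b,cv2.COLOR_RGB2HSV)
for n,(v,u) in dict(work=(235,240),shelf=(185,210),board=(190,335),chock=(219,268)).items():
    print(n,b[v,u],hsv[v,u],P[v,u].round(3))
print("cam",(-cam(c)[0].T@cam(c)[1]).round(3))
def edge(mask,name,z):
    n,l,s,ce=cv2.connectedComponentsWithStats(mask.astype(np.uint8))
    for i in range(1,n):
        if s[i,4]>25:
            ct=cv2.findContours((l==i).astype(np.uint8),0,2)[0][0]
            w=np.array([ray(c,*p[0],z)[:2] for p in ct],np.float32)
            r=cv2.minAreaRect(w*1000); print(name,s[i],ce[i].round(1),"world mm rect",np.round(r[0]),np.round(r[1]),round(r[2],1), "box",np.round(cv2.boxPoints(r)).tolist())
V=hsv[...,2].astype(int)
roi=np.zeros(V.shape,bool); roi[150:240,180:375]=1
edge(roi&(V<115)&(P[...,2]<.05),"dark",0.022)
edge(roi&(P[...,2]>.062)&(P[...,2]<.08),"shelftop",0.072)
edge(roi&(P[...,2]>.014)&(P[...,2]<.055)&(V>115),"mid",0.032)
E
python3 m0.py
```

```text
work [155 116  79] [ 15 125 155] [ 0.409  0.145 -0.002]
shelf [168 136  88] [ 18 121 168] [0.592 0.261 0.073]
board [181 146  95] [ 18 121 181] [ 0.589 -0.224  0.032]
chock [86 57 36] [ 13 148  86] [0.472 0.037 0.017]
cam [0.341 0.096 1.379]
dark [180 150  25  25 223] [185.6 159.4] world mm rect [693. 344.] [98. 96.] 1.2 box [[643.0, 391.0], [645.0, 295.0], [744.0, 297.0], [742.0, 393.0]]
dark [274 152  44  13 272] [294.  159.5] world mm rect [717. -70.] [173.  47.] 88.5 box [[692.0, -156.0], [739.0, -157.0], [743.0, 15.0], [696.0, 16.0]]
dark [ 191  160  113   49 1360] [254.4 183.8] world mm rect [618. 123.] [172. 441.] 13.9 box [[482.0, 316.0], [588.0, -112.0], [755.0, -71.0], [649.0, 357.0]]
dark [365 166   6  52 210] [367.6 187.3] world mm rect [ 588. -355.] [ 20. 206.] 87.9 box [[485.0, -362.0], [691.0, -369.0], [692.0, -349.0], [486.0, -342.0]]
dark [254 203  34  23 374] [270.4 214.8] world mm rect [493.  29.] [ 68. 120.] 17.6 box [[443.0, 76.0], [479.0, -38.0], [543.0, -18.0], [507.0, 96.0]]
dark [180 207  12  21 193] [184.6 217.3] world mm rect [474. 357.] [78. 42.] 3.1 box [[434.0, 376.0], [436.0, 334.0], [514.0, 338.0], [512.0, 380.0]]
shelftop [ 188  153   58   36 1363] [217.4 174.2] world mm rect [649. 238.] [137. 218.] 1.2 box [[578.0, 346.0], [583.0, 128.0], [720.0, 131.0], [716.0, 349.0]]
mid [ 304  161   63   57 3382] [334.8 188.9] world mm rect [ 594. -224.] [223. 242.] 1.2 box [[480.0, -105.0], [485.0, -347.0], [708.0, -343.0], [703.0, -101.0]]
mid [214 191   7   7  35] [216.8 193.1] world mm rect [564. 237.] [24. 23.] 2.0 box [[552.0, 249.0], [553.0, 225.0], [577.0, 226.0], [576.0, 250.0]]
```

View pics/crop.png

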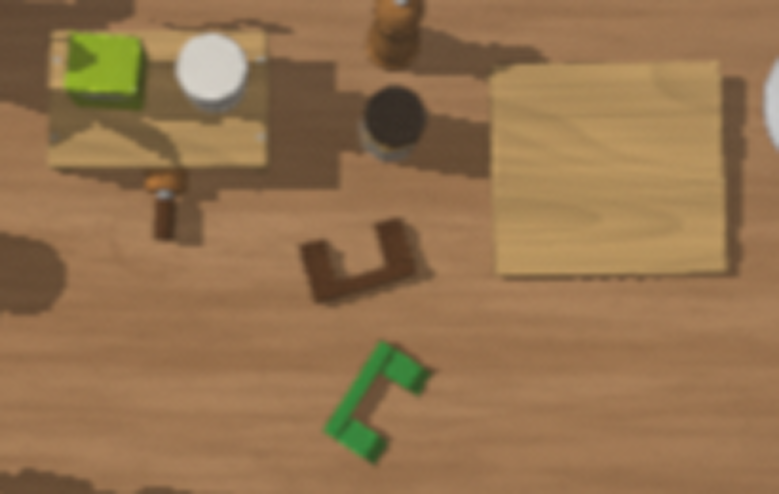

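The crop confirms it: the dark-brown chock has its bar at crop (318,300)–(415,268) and its feet pointing up and left. The green one is the look-alike. The pin's handle runs from its tip at crop (164,240) to the barrel at (165,190). I'll move above the handle for a closer look.

```bash
python3 - <<'E'
from h import *
c=calibration("top")
for u,v in [(164,240),(164.5,200)]: print(ray(c,175+u/3.8,145+v/3.8,.022).round(3))
E
python3 -m pendant '{"translation":[[1.2,-2,0],[2.4,-4,0],[3.6,-6,0],[4.8,-8,0],[6,-10,-0.4],[7,-12,-0.8],[7.6,-14,-1.2],[7.8,-15,-1.2],[7.8,-15,-1.2]],"delta_rot":[[0,0,0.6],[0,0,1.2],[0,0,1.8],[0,0,2.4],[0,0,3],[0,0,4],[0,0,5],[0,0,5.2],[0,0,5.2]]}' 1 40
python3 - <<'E'
from h import *
p,d,c=snap("wrist"); save(p,"pics/w1.png",1.4); np.savez("w1.npz",p=p,d=d,rvec=c["rvec"],tvec=c["tvec"],K=c["K"]); o=get_obs(); print(o["tcp_pos"],o["orientation"],o["joints"].round(2))
E
```

```text
[0.51  0.232 0.022]
[0.552 0.233 0.022]
clock: 1.23
tcp_pos: [0.481, 0.234, 0.201]
orientation: [0.019, -3.141, 0.002]
contact_force: [0.1, 0.3, -0.3]
grip_width: 0.0855
gripper_force: 0.0
[0.480524   0.2363086  0.20117443] [ 2.36533237e-02 -3.14112696e+00 -1.77427888e-04] [-0.63  0.28  0.07  1.92 -0.02  0.94  1.03]
```

View pics/w1.png

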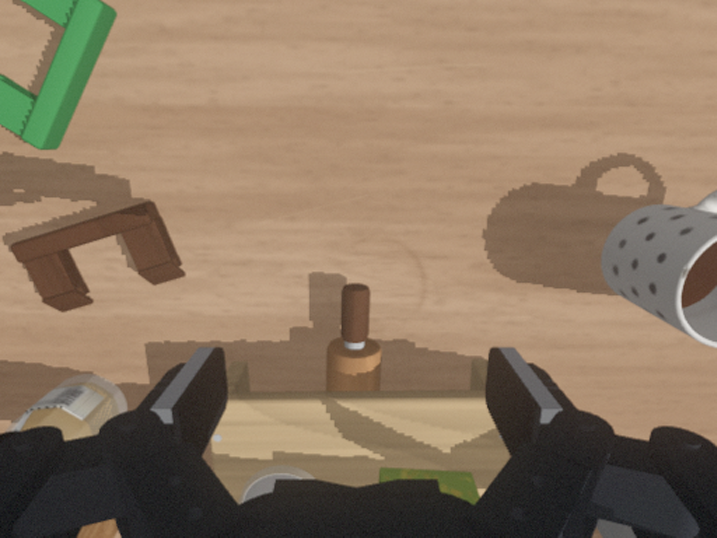

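The wrist picture (1.4x) shows the handle tip at (356,287), its root at (353,342) and the chock bar's top face running from about (10,245) to (155,207). I'll measure both.

```bash
cat > m1.py <<'E'
from h import *
f=np.load("w1.npz"); c=f; p=f["p"]; hsv=cv2.cvtColor(p,cv2.COLOR_RGB2HSV); P=pts(f["d"],c); V=hsv[...,2]
roi=np.zeros(V.shape,bool); roi[195:245,235:275]=1
m=roi&(P[...,2]>.015)&(V<120); ys,xs=np.nonzero(m); print("handle px",xs.min(),xs.max(),ys.min(),ys.max())
for v in range(ys.min()+2,ys.max(),6):
    u=xs[ys==v].mean(); print(ray(c,u,v,.022).round(4),end=' ')
print("tip",ray(c,xs.mean(),ys.min(),.028).round(3), "depth tip",P[ys.min()+3,int(xs.mean())].round(3))
roi[:]=0; roi[135:230,0:140]=1
m=roi&(P[...,2]>.0185)&(P[...,2]<.03)&(V<130); q=P[m][:,:2].astype(np.float32)*1000
r=cv2.minAreaRect(q); print("bar top",len(q),np.round(r[0],1),np.round(r[1],1),r[2]); print(np.round(cv2.boxPoints(r)).tolist())
print("median z",np.median(P[m][:,2]), "table z",np.median(P[30:90,200:400,2]))
sh=(P[...,2]>.066)&(P[...,2]<.078); sh[:, :160]=0; sh[:,345:]=0; print("shelf front x",np.percentile(P[sh][:,0],2))
E
python3 m1.py
```

```text
handle px 236 267 203 244
[0.5146 0.2319 0.022 ] [0.5215 0.231  0.022 ] [0.5283 0.2315 0.022 ] [0.5353 0.2316 0.022 ] [0.5424 0.2316 0.022 ] [0.5495 0.2317 0.022 ] [0.5567 0.2318 0.022 ] tip [0.51  0.231 0.028] depth tip [0.513 0.23  0.03 ]
bar top 1571 [491.  31.] [ 48.6 109.9] 17.487367630004883
[[451.0, 76.0], [484.0, -29.0], [531.0, -14.0], [498.0, 91.0]]
median z 0.021753807095782982 table z -0.00010652007543977647
shelf front x 0.5805496756049642
```

```bash
python3 -m pendant '{"translation":[[1.8,-0.2,-1],[1.8,-0.2,-2.5],[1.8,-0.2,-4.2],[1.8,-0.2,-6],[1.8,-0.2,-7.2],[1.8,-0.2,-7.7],[1.8,-0.2,-7.7]],"delta_rot":[[0,0,0],[0,0,0],[0,0,0],[0,0,0],[0,0,0],[0,0,0],[0,0,0]]}' 0.8
python3 -m pendant '{"translation":[[0,0,0],[0,0,0],[0,0,0],[0,0,0],[0,0,0],[0,0,0]],"delta_rot":[[0,0,0],[0,0,0],[0,0,0],[0,0,0],[0,0,0],[0,0,0]]}' 0 30
```

```text
clock: 2.15
tcp_pos: [0.5251, 0.2328, 0.0085]
orientation: [0.029, -3.141, -0.0]
contact_force: [0.2, -0.5, 0.5]
grip_width: 0.0685
gripper_force: 0.0
clock: 2.9
tcp_pos: [0.526, 0.2319, 0.0095]
orientation: [-0.026, 3.14, 0.001]
contact_force: [-0.1, -0.1, 6.2]
grip_width: 0.0213
gripper_force: 30.5
```

```bash
python3 -m pendant '{"translation":[[-0.2,0,0],[-0.7,0,0],[-1.3,0,0],[-1.9,0,0],[-2.5,0,0],[-3.1,0,0],[-3.7,0,0],[-4.3,0,0],[-4.9,0,0],[-5.4,0,0],[-5.6,0,0],[-5.6,0,0]],"delta_rot":[[0,0,0],[0,0,0],[0,0,0],[0,0,0],[0,0,0],[0,0,0],[0,0,0],[0,0,0],[0,0,0],[0,0,0],[0,0,0],[0,0,0]]}'
python3 - <<'E'
from h import *
p,d,c=snap("top"); save(p[140:280,150:400],"pics/t2.png",3)
E
```

```text
clock: 4.4
tcp_pos: [0.3838, 0.2317, 0.0089]
orientation: [0.029, -3.14, 0.0]
contact_force: [2.0, 1.7, 8.0]
grip_width: 0.0209
gripper_force: 30.6
```

View pics/t2.png

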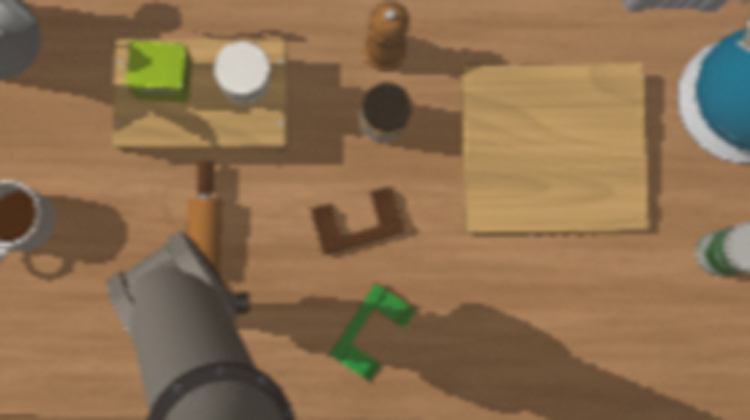

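The pin is drawn clear: its far tip at crop (206,161) lies in front of the shelf edge at row 148. I'll let go, rise and look.

```bash
python3 -m pendant '{"translation":[[0,0,0],[0,0,0],[0,0,0],[0,0,0],[0,0,0],[0,0,0.5],[0,0,1.5],[0,0,3],[0,0,5],[0,0,7],[0,0,7.5]],"delta_rot":[[0,0,0],[0,0,0],[0,0,0],[0,0,0],[0,0,0],[0,0,0],[0,0,0],[0,0,0],[0,0,0],[0,0,0],[0,0,0]]}' 0.75 40
cat > pin.py <<'E'
from h import *
import sys
p,d,c=snap("top"); hsv=cv2.cvtColor(p,cv2.COLOR_RGB2HSV); P=pts(d,c)
m=(P[...,2]>.008)&(P[...,2]<.06)&(P[...,0]<.578)&(P[...,0]>.3)&(P[...,1]>.12)&(P[...,1]<.38)
n,l,s,ce=cv2.connectedComponentsWithStats(m.astype(np.uint8)); i=1+np.argmax(s[1:,4]); v,u=np.nonzero(l==i)
w=np.array([ray(c,a,b,.03)[:2] for a,b in zip(u,v)],np.float32)*1000; print("pin rect",len(w),[np.round(x,1) for x in cv2.minAreaRect(w)],"x",w[:,0].min(),w[:,0].max())
o=get_obs(); print(o["tcp_pos"].round(4),o["orientation"].round(3),o["joints"].round(2))
E
python3 pin.py
```

```text
clock: 5.82
tcp_pos: [0.387, 0.2326, 0.2002]
orientation: [-0.026, 3.136, 0.007]
contact_force: [0.1, 0.2, 0.1]
grip_width: 0.0642
gripper_force: 0.0
pin rect 311 [array([494.5, 233.2]), array([147.9,  42.4]), np.float64(1.9)] x 421.12277 568.59937
[0.3868 0.2325 0.1999] [-0.026  3.137  0.006] [-0.77  0.14  0.1   2.11 -0.02  0.88  0.93]
```

Pin's far end is at x = 0.569, so it is about 11 mm clear of the shelf edge. Next is the chock.

```bash
python3 -m pendant '{"translation":[[0.4,-1,0],[0.8,-2,0],[1.2,-3,0],[1.6,-4,0],[2,-5,0],[2.5,-6,0],[3,-7,-0.5],[3.5,-8.3,-1],[3.5,-8.3,-1.6],[3.5,-8.3,-2],[3.5,-8.3,-2]],"delta_rot":[[0,0,-1.8],[0,0,-3.6],[0,0,-5.4],[0,0,-7.2],[0,0,-9],[0,0,-10.8],[0,0,-12.6],[0,0,-14.4],[0,0,-14.7],[0,0,-14.7],[0,0,-14.7]]}' 0.65 40
cat > ck.py <<'E'
from h import *
c=calibration("wrist"); o=get_obs(); p,d=grab_frame("wrist"); P=pts(d,c); V=cv2.cvtColor(p,cv2.COLOR_RGB2HSV)[...,2]
m=(P[...,2]>.0188)&(P[...,2]<.028)&(V<130)&(np.hypot(P[...,0]-.475,P[...,1]-.026)<.09)
n,l,s,ce=cv2.connectedComponentsWithStats(m.astype(np.uint8)); i=1+np.argmax(s[1:,4]); q=P[l==i][:,:2].astype(np.float32)*1000
r=cv2.minAreaRect(q); print("bar",len(q),[np.round(x,1) for x in r],np.round(cv2.boxPoints(r)).tolist())
save(p,"pics/w3.png",1)
R=cv2.Rodrigues(o["orientation"])[0]; print(o["tcp_pos"].round(4),"y-axis deg",np.degrees(np.arctan2(R[1,1],R[0,1])).round(1),"z",R[:,2].round(3))
E
python3 ck.py
```

```text
clock: 7.25
tcp_pos: [0.4719, 0.025, 0.1452]
orientation: [-1.854, -2.534, 0.003]
contact_force: [0.2, -0.4, 0.7]
grip_width: 0.0558
gripper_force: 0.0
bar 2094 [array([476.5,  26. ]), array([ 15.4, 109.5]), np.float64(17.5)] [[453.0, 76.0], [486.0, -29.0], [500.0, -24.0], [467.0, 81.0]]
[0.4719 0.025  0.1452] y-axis deg 17.6 z [-0.003 -0.    -1.   ]
```

View pics/w3.png

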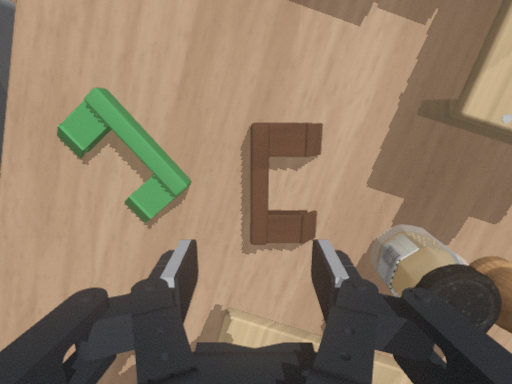

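The wrist view shows the brown chock with its bar at (260,185) and feet to the right (+x side). The measured bar centre is (0.4765, 0.026). I'll descend and grip it.

```bash
python3 -m pendant '{"translation":[[0.18,0.04,-1],[0.18,0.04,-2.2],[0.18,0.04,-3.6],[0.18,0.04,-4.8],[0.18,0.04,-5.5],[0.18,0.04,-5.6],[0.18,0.04,-5.6]],"delta_rot":[[0,0,0],[0,0,0],[0,0,0],[0,0,0],[0,0,0],[0,0,0],[0,0,0]]}'
python3 -m pendant '{"translation":[[0,0,0],[0,0,0],[0,0,0],[0,0,0],[0,0,0],[0,0,0.2],[0,0,0.8],[0,0,1.8],[0,0,3],[0,0,4],[0,0,4]],"delta_rot":[[0,0,0],[0,0,0],[0,0,0],[0,0,0],[0,0,0],[0,0,0],[0,0,0],[0,0,0],[0,0,0],[0,0,0],[0,0,0]]}' 0 50
```

```text
clock: 8.18
tcp_pos: [0.4781, 0.0256, 0.007]
orientation: [1.857, 2.533, 0.001]
contact_force: [-0.0, 0.2, 0.1]
grip_width: 0.0555
gripper_force: 0.0
clock: 9.55
tcp_pos: [0.4789, 0.0254, 0.1085]
orientation: [1.857, 2.531, 0.006]
contact_force: [0.3, 0.2, -2.1]
grip_width: 0.0147
gripper_force: 48.9
```

```bash
python3 -m pendant '{"translation":[[0,-0.6,1],[0.3,-2,1.5],[0.7,-3.5,1.5],[1.1,-5,1.5],[1.6,-6.5,1.5],[2.1,-8,1.2],[2.6,-9.2,0.6],[2.8,-9.9,0],[2.8,-10,-0.7],[2.8,-10,-0.7]],"delta_rot":[[0,0,-0.3],[0,0,-0.6],[0,0,-1.2],[0,0,-1.8],[0,0,-2.4],[0,0,-3],[0,0,-3.3],[0,0,-3.3],[0,0,-3.3],[0,0,-3.3]]}'
python3 -m pendant '{"translation":[[0,0,0],[0,0,-0.5],[0,0,-1],[0,0,-1.3],[0,0,-1.5],[0,0,-1.5]],"delta_rot":[[0,-0.5,0],[0,-1,0],[0,-1.2,0],[0,-1.2,0],[0,-1.2,0],[0,-1.2,0]]}'
cat > bd.py <<'E'
from h import *
p,d,c=snap("top"); P=pts(d,c)
o=get_obs(); R=cv2.Rodrigues(o["orientation"])[0]; print(o["tcp_pos"].round(4),"y-axis",np.degrees(np.arctan2(R[1,1],R[0,1])).round(1),R[:,1].round(3),"z",R[:,2].round(3),o["contact_force"].round(1))
p,d,c=snap("wrist"); P=pts(d,c); save(p,"pics/w4.png",1)
x,y=P[...,0],P[...,1]
m=(d>0)&(P[...,2]>.012)&(P[...,2]<.05)&(x>.46)&(x<.72)&(y<-.1)&(y>-.35)
h=cv2.cvtColor(p,cv2.COLOR_RGB2HSV); m&=(h[...,2]>120)
A=np.c_[P[m][:,:2]-[.594,-.224],np.ones(m.sum())]; b=P[m][:,2]
k=np.ones(len(b),bool)
for _ in range(4):
    s=np.linalg.lstsq(A[k],b[k],rcond=None)[0]; k=abs(A@s-b)<.003
print("plane",s.round(4),k.sum())
E
python3 bd.py
```

```text
clock: 10.8
tcp_pos: [0.5457, -0.2235, 0.0867]
orientation: [-2.199, -2.238, 0.003]
contact_force: [0.3, 0.3, -1.7]
grip_width: 0.0149
gripper_force: 49.0
clock: 11.55
tcp_pos: [0.5478, -0.2245, 0.0513]
orientation: [2.148, 2.186, 0.113]
contact_force: [-1.1, 0.7, -1.8]
grip_width: 0.0147
gripper_force: 49.1
[ 0.5479 -0.2247  0.0515] y-axis 1.0 [0.994 0.017 0.105] z [ 0.105 -0.    -0.995] [-0.3 -0.4 -1.3]
plane [0.1053 0.003  0.0318] 98090
```

View pics/w4.png

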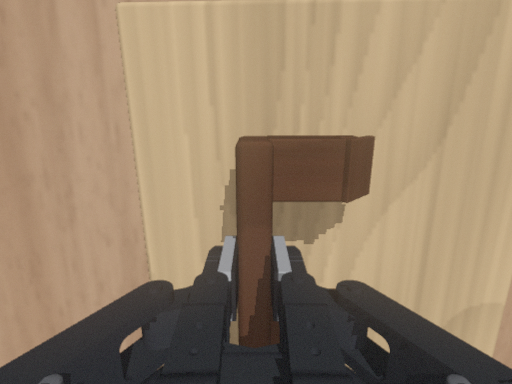

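The chock hangs over the board, square to it, feet uphill (right). I'll lower it the last 17 mm.

```bash
python3 -m pendant '{"translation":[[0,0,-0.2],[0,0,-0.4],[0,0,-0.55],[0,0,-0.65],[0,0,-0.7],[0,0,-0.7],[0,0,-0.7]],"delta_rot":[[0,0,0],[0,0,0],[0,0,0],[0,0,0],[0,0,0],[0,0,0],[0,0,0]]}'
```

```text
clock: 12.52
tcp_pos: [0.5474, -0.2249, 0.0341]
orientation: [2.149, 2.185, 0.113]
contact_force: [-2.7, 1.7, 6.5]
grip_width: 0.0145
gripper_force: 49.9
```

```bash
python3 -m pendant '{"translation":[[0,0,0],[0,0,0],[0,0,0],[0,0,0],[-0.03,0,0.3],[-0.1,0,1],[-0.25,0,2.4],[-0.4,0,4],[-0.5,0,5.5],[-0.5,0,5.5]],"delta_rot":[[0,0,0],[0,0,0],[0,0,0],[0,0,0],[0,0,0],[0,0,0],[0,0,0],[0,0,0],[0,0,0],[0,0,0]]}' 0.6
cat > ck2.py <<'E'
from h import *
p,d,c=snap("wrist"); P=pts(d,c); save(p,"pics/w5.png",1); V=cv2.cvtColor(p,cv2.COLOR_RGB2HSV)[...,2]
h=P[...,2]-(.0318+.1053*(P[...,0]-.594)+.003*(P[...,1]+.224))
for lo,hi,n in ((.0185,.028,"bar"),(.008,.028,"all")):
    m=(h>lo)&(h<hi)&(V<130)&(np.hypot(P[...,0]-.56,P[...,1]+.225)<.09)
    k,l,s,ce=cv2.connectedComponentsWithStats(m.astype(np.uint8)); i=1+np.argmax(s[1:,4]); q=P[l==i][:,:2].astype(np.float32)*1000
    r=cv2.minAreaRect(q); print(n,len(q),[np.round(x,1) for x in r],np.round(cv2.boxPoints(r)).tolist())
E
python3 ck2.py; python3 pin.py
```

```text
clock: 13.78
tcp_pos: [0.5368, -0.226, 0.1756]
orientation: [2.145, 2.18, 0.118]
contact_force: [0.7, 0.2, 0.4]
grip_width: 0.0511
gripper_force: 0.0
bar 2114 [array([ 546.7, -223.9]), array([ 15.4, 108.9]), np.float64(1.1)] [[538.0, -170.0], [540.0, -279.0], [556.0, -278.0], [553.0, -169.0]]
all 5023 [array([ 569.2, -223.5]), array([ 60.3, 110. ]), np.float64(1.0)] [[538.0, -169.0], [540.0, -279.0], [600.0, -278.0], [598.0, -168.0]]
pin rect 436 [array([470.1, 232.3]), array([196.9,  42.2]), np.float64(1.9)] x 371.58585 568.59937
[ 0.5351 -0.2247  0.1722] [2.148 2.185 0.114] [-0.11  0.37  0.52  1.95 -0.31  0.79  0.6 ]
```

The chock stands at about (0.549, −0.224) with its yaw square to the board. The pin rests at (0.470, 0.232). I'll go back for the barrel.

```bash
python3 -m pendant '{"translation":[[0,1,0.5],[0,2,1],[0,3,1]],"delta_rot":[[0,0.6,0],[0,1.2,0],[0,1.2,0]]}' 0.85 50
python3 -m pendant '{"translation":[[-0.3,1.5,0],[-0.6,3,0],[-0.9,4.5,0],[-1.2,6,0],[-1.5,7.5,0],[-1.8,9,0],[-2.1,10.5,0],[-2.4,12,0],[-2.7,13.5,0],[-2.9,14.8,0],[-3,15.3,0],[-3,15.3,0]],"delta_rot":[[0,0,1.7],[0,0,3.4],[0,0,5.1],[0,0,6.8],[0,0,8.5],[0,0,10.2],[0,0,11.9],[0,0,13.6],[0,0,15.3],[0,0,17],[0,0,18],[0,0,18]]}'
cat > pw.py <<'E'
from h import *
o=get_obs(); p,d,c=snap("wrist"); P=pts(d,c); save(p,"pics/w6.png",1)
m=(P[...,2]>.012)&(P[...,2]<.06)&(P[...,0]<.575)&(abs(P[...,1]-.232)<.05)&(d>0)
k,l,s,ce=cv2.connectedComponentsWithStats(m.astype(np.uint8)); i=1+np.argmax(s[1:,4]); m=l==i; Q=P[m]
b=m&(P[...,2]>.0365); q=P[b][:,:2].astype(np.float32)*1000; r=cv2.minAreaRect(q); print("barrel top",len(q),[np.round(x,1) for x in r],q.min(0),q.max(0))
print("all x",np.percentile(Q[:,0],[.5,99.5]).round(4),"axis fit y=a x+b",np.polyfit(q[:,0],q[:,1],1).round(4))
R=cv2.Rodrigues(o["orientation"])[0]; print(o["tcp_pos"].round(4),"y-axis",np.degrees(np.arctan2(R[1,1],R[0,1])).round(1),"z",R[:,2].round(3))
E
python3 pw.py
```

```text
clock: 14.25
tcp_pos: [0.5357, -0.1488, 0.1961]
orientation: [-2.201, -2.241, 0.001]
contact_force: [0.0, -0.0, 0.5]
grip_width: 0.0725
gripper_force: 0.0
clock: 15.75
tcp_pos: [0.4591, 0.2332, 0.1952]
orientation: [0.029, -3.139, 0.001]
contact_force: [0.5, -1.3, -0.9]
grip_width: 0.0724
gripper_force: 0.0
barrel top 3171 [array([470.5, 231.3]), array([99.5, 33.4]), np.float64(0.2)] [420.7633  214.47328] [520.20844 248.06   ]
all x [0.3726 0.5668] axis fit y=a x+b [7.000000e-03 2.277594e+02]
[0.4591 0.2332 0.1952] y-axis 91.0 z [-0.002 -0.001 -1.   ]
```

View pics/w6.png

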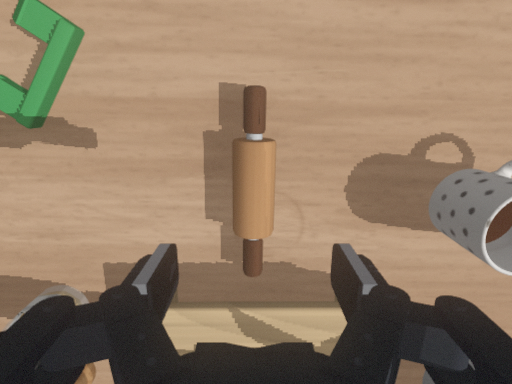

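The pin is well seen: barrel from (255,140) to (253,236), centred at (0.4705, 0.2313). I'll grip around the barrel.

```bash
python3 -m pendant '{"translation":[[0.45,-0.08,-1],[0.45,-0.08,-2.5],[0.45,-0.08,-4.2],[0.45,-0.08,-6],[0.45,-0.08,-7],[0.45,-0.08,-7.5],[0.45,-0.08,-7.5]],"delta_rot":[[0,0,0],[0,0,0],[0,0,0],[0,0,0],[0,0,0],[0,0,0],[0,0,0]]}'
python3 -m pendant '{"translation":[[0,0,0],[0,0,0],[0,0,0],[0,0,0],[0,0,0],[0,0,0.3],[0,0,1],[0,0,2.2],[0,0,4],[0,0,6],[0,0,7.5],[0,0,7.5]],"delta_rot":[[0,0,0],[0,0,0],[0,0,0],[0,0,0],[0,0,0],[0,0,0],[0,0,0],[0,0,0],[0,0,0],[0,0,0],[0,0,0],[0,0,0]]}' 0.2 50
```

```text
clock: 16.68
tcp_pos: [0.4712, 0.2297, 0.0084]
orientation: [0.024, -3.141, 0.002]
contact_force: [0.9, 0.9, 1.2]
grip_width: 0.0725
gripper_force: 0.0
clock: 18.18
tcp_pos: [0.473, 0.2315, 0.2003]
orientation: [-0.026, 3.135, 0.006]
contact_force: [0.9, 0.6, -3.9]
grip_width: 0.0423
gripper_force: 51.9
```

```bash
python3 -m pendant '{"translation":[[0,-1,0.5],[0,-2.5,1],[0.2,-4,1],[0.5,-5.5,1],[1,-7.2,1],[1.5,-9,1],[2,-10.8,1],[2.6,-12.6,1],[3.4,-14.4,0.5],[4.4,-16,0],[5.4,-17.4,-0.5],[6,-18.1,-1]],"delta_rot":[[0,0,-1.5],[0,0,-3.2],[0,0,-5],[0,0,-6.8],[0,0,-8.6],[0,0,-10.4],[0,0,-12],[0,0,-13.6],[0,0,-15.2],[0,0,-16.6],[0,0,-17.6],[0,0,-18]]}'
python3 -m pendant '{"translation":[[0,0,0],[0,0,-0.5],[0,0,-1],[0,0,-1.3],[0,0,-1.3]],"delta_rot":[[0,-0.5,0],[0,-1,0],[0,-1.2,0],[0,-1.2,0],[0,-1.2,0]]}'
cat > fin.py <<'E'
from h import *
o=get_obs(); p,d,c=snap("wrist"); P=pts(d,c); save(p,"pics/w7.png",1)
V=cv2.cvtColor(p,cv2.COLOR_RGB2HSV)[...,2]
h=P[...,2]-(.0318+.1053*(P[...,0]-.594)+.003*(P[...,1]+.224))
m=(h>.0185)&(h<.028)&(V<130)&(np.hypot(P[...,0]-.56,P[...,1]+.225)<.08)&(P[...,0]<.57)
q=P[m][:,:2].astype(np.float32)*1000; r=cv2.minAreaRect(q); print("bar",len(q),[np.round(x,1) for x in r],q.min(0),q.max(0))
m=(h>.03)&(h<.2)&(abs(P[...,0]-.62)<.06)&(V>80); q=P[m]; print("pin-ish",len(q),np.percentile(q,[1,99],axis=0).round(3).tolist())
R=cv2.Rodrigues(o["orientation"])[0]; print(o["tcp_pos"].round(4),"y-axis",R[:,1].round(3),"z",R[:,2].round(3),o["contact_force"].round(1),o["clock"])
E
python3 fin.py
```

```text
clock: 19.68
tcp_pos: [0.6207, -0.2241, 0.1694]
orientation: [-2.206, -2.235, 0.004]
contact_force: [0.0, 1.2, -4.4]
grip_width: 0.0425
gripper_force: 51.7
clock: 20.3
tcp_pos: [0.6205, -0.2214, 0.1376]
orientation: [2.15, 2.187, 0.111]
contact_force: [1.0, -0.3, -3.8]
grip_width: 0.0423
gripper_force: 52.1
bar 2947 [array([ 547.5, -223.6]), array([ 15.8, 108.9]), np.float64(1.1)] [ 538.7154  -278.14563] [ 555.8872 -169.177 ]
pin-ish 27527 [[0.591, -0.25, 0.148], [0.654, -0.124, 0.207]]
[ 0.6205 -0.2214  0.1376] y-axis [0.995 0.017 0.102] z [ 0.102  0.001 -0.995] [ 1.  -0.3 -3.8] 20.3
```

View pics/w7.png

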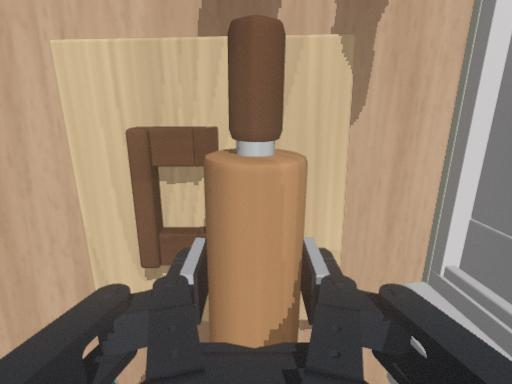

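The pin is held level and square above the board, between the chock's wedges (150–250) and the rear edge. I'll lower it to just above contact, slightly uphill.

```bash
python3 -m pendant '{"translation":[[0,-0.05,-0.5],[0,-0.05,-1.3],[0,-0.05,-2.1],[0,-0.05,-2.8],[0,-0.05,-3.2],[0,-0.05,-3.5],[0,-0.05,-3.6],[0,-0.05,-3.6]],"delta_rot":[[0,0,0],[0,0,0],[0,0,0],[0,0,0],[0,0,0],[0,0,0],[0,0,0],[0,0,0]]}'
python3 -m pendant '{"translation":[[0,0,-0.05],[0,0,-0.1],[0,0,-0.15],[0,0,-0.18],[0,0,-0.18]],"delta_rot":[[0,0,0],[0,0,0],[0,0,0],[0,0,0],[0,0,0]]}'
```

```text
clock: 21.35
tcp_pos: [0.6216, -0.2232, 0.0491]
orientation: [2.148, 2.185, 0.113]
contact_force: [-0.9, -0.4, -2.6]
grip_width: 0.0421
gripper_force: 52.1
clock: 21.98
tcp_pos: [0.6215, -0.2231, 0.0451]
orientation: [2.149, 2.185, 0.114]
contact_force: [-4.0, 0.4, 5.0]
grip_width: 0.0426
gripper_force: 53.1
```

```bash
python3 -m pendant '{"translation":[[-0.05,0,0.01],[-0.1,0,0],[-0.14,0,0],[-0.14,0,0]],"delta_rot":[[0,0,0],[0,0,0],[0,0,0],[0,0,0]]}'
python3 -m pendant '{"translation":[[-0.03,0,0],[-0.06,0,0],[-0.06,0,0]],"delta_rot":[[0,0,0],[0,0,0],[0,0,0]]}'
```

```text
clock: 22.48
tcp_pos: [0.6186, -0.2234, 0.0448]
orientation: [2.148, 2.184, 0.114]
contact_force: [2.7, 0.0, 2.6]
grip_width: 0.0421
gripper_force: 52.6
clock: 22.85
tcp_pos: [0.6166, -0.2234, 0.0446]
orientation: [2.148, 2.185, 0.113]
contact_force: [3.0, -0.6, 3.7]
grip_width: 0.0426
gripper_force: 52.7
```

```bash
python3 -m pendant '{"translation":[[-0.03,0,0],[-0.06,0,0],[-0.06,0,0]],"delta_rot":[[0,0,0],[0,0,0],[0,0,0]]}'
python3 fin.py
```

```text
clock: 23.22
tcp_pos: [0.6149, -0.2233, 0.0444]
orientation: [2.149, 2.185, 0.113]
contact_force: [3.2, -0.8, 4.2]
grip_width: 0.0421
gripper_force: 52.7
bar 5241 [array([ 547.1, -205.8]), array([16.4, 73.5]), np.float64(1.3)] [ 538.2774  -242.38019] [ 555.46136 -169.0147 ]
pin-ish 24713 [[0.586, -0.252, 0.063], [0.655, -0.127, 0.186]]
[ 0.6149 -0.2233  0.0444] y-axis [0.994 0.017 0.105] z [ 0.105 -0.    -0.994] [ 3.2 -0.8  4.2] 23.225
```

The bar hasn't moved and the side force is steady, so the pin is up against the wedges. I'll release.

```bash
python3 -m pendant '{"translation":[[0,0,0],[0,0,0],[0,0,0],[0,0,0]],"delta_rot":[[0,0,0],[0,0,0],[0,0,0],[0,0,0]]}' 0.66
python3 -m pendant '{"translation":[[-0.02,0,0.2],[-0.06,0,0.6],[-0.12,0,1.2],[-0.22,0,2.2],[-0.36,0,3.6],[-0.52,0,5.2],[-0.55,0,5.5],[-0.55,0,5.5]],"delta_rot":[[0,0,0],[0,0,0],[0,0,0],[0,0,0],[0,0,0],[0,0,0],[0,0,0],[0,0,0]]}'
cat > end.py <<'E'
from h import *
o=get_obs(); p,d,c=snap("wrist"); P=pts(d,c); save(p,"pics/w8.png",1)
V=cv2.cvtColor(p,cv2.COLOR_RGB2HSV)[...,2]
h=P[...,2]-(.0318+.1053*(P[...,0]-.594)+.003*(P[...,1]+.224))
for n,m in (("bar",(h>.0185)&(h<.028)&(V<130)&(P[...,0]<.575)),("barrel",(h>.036)&(h<.05)&(P[...,0]>.57))):
    m&=(np.hypot(P[...,0]-.58,P[...,1]+.225)<.09)
    k,l,s,ce=cv2.connectedComponentsWithStats(m.astype(np.uint8)); i=1+np.argmax(s[1:,4]); q=P[l==i]
    r=cv2.minAreaRect(q[:,:2].astype(np.float32)*1000); print(n,len(q),[np.round(x,1) for x in r],"zmax",np.percentile(q[:,2],99).round(4))
print(o["tcp_pos"].round(4),o["contact_force"].round(1),o["clock"])
E
python3 end.py
```

```text
clock: 23.78
tcp_pos: [0.6144, -0.223, 0.044]
orientation: [2.149, 2.186, 0.112]
contact_force: [-0.0, -0.1, -1.1]
grip_width: 0.0563
gripper_force: 0.0
clock: 24.78
tcp_pos: [0.6013, -0.2231, 0.1828]
orientation: [2.148, 2.185, 0.114]
contact_force: [0.4, -0.2, -0.1]
grip_width: 0.0564
gripper_force: 0.0
bar 2108 [array([ 547. , -223.6]), array([ 16.1, 108.9]), np.float64(1.0)] zmax 0.0505
barrel 4541 [array([ 612.7, -222.8]), array([34.7, 99.5]), np.float64(0.6)] zmax 0.0788
[ 0.6013 -0.2231  0.1828] [ 0.4 -0.2 -0.1] 24.775
```

View pics/w8.png

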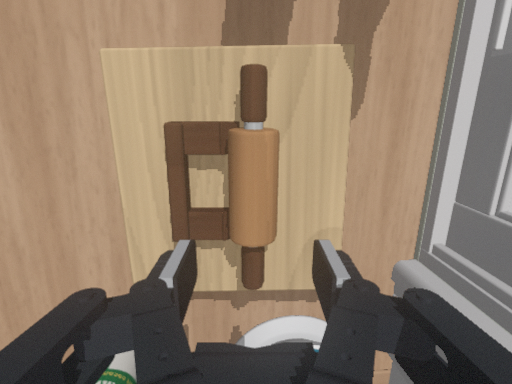

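The pin lies across the board at (255,185), against both wedges and centred, and it stayed put. I'll hand in.

```bash
python3 -m pendant '{"translation":[[0,0,0.5],[0,0,1],[0,0,1],[0,0,1]],"delta_rot":[[0,0,0],[0,0,0],[0,0,0],[0,0,0]]}'
python3 -c "
from bench import *
print(hand_in())"
```

```text
clock: 25.32
tcp_pos: [0.601, -0.223, 0.2067]
orientation: [2.149, 2.186, 0.113]
contact_force: [-0.2, -0.8, -0.6]
grip_width: 0.0563
gripper_force: 0.0
the job is handed in; nothing more can be done
None
```

I drew the pin out, stood the chock feet-uphill on the board and laid the pin centred against both wedges, where it stayed put on release; I handed the job in at about 25 s, and the hand-in call returned no verdict.

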